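# Change the bayonet filter cartridge of the craft-room fume extractor

### The job

Change the filter of the fume extractor: push the spent brown cartridge with the grey cap in against its spring, turn it a quarter turn anticlockwise, draw it out of the sloping port and stand it gently upright in the red tray. Then fit the fresh white cartridge with the blue cap: line up its lugs with the yellow-marked slots, push it in against the spring, turn it a quarter turn clockwise and let it spring back so that it is locked at the green marks. Do not knock over or push away the other things on the table, and do not tip the fresh cartridge over.

Things in the scene. Friction and masses are not known exactly. Their poses are not given: they have to be found in the camera images.
- extractor: white fume extractor, fixed: 240 mm wide, 266 mm deep, 206 mm high, front towards the robot. Its top panel slopes at 25 degrees, rising away from the robot, and carries the port; a black gooseneck (to 290 mm high) stands on its rear top, left of the middle. Origin: centre of its underside, x to its back.
- port: bayonet port in the sloping panel. Origin on its axis; z out along the axis (25 degrees from vertical, leaning to the front), x up the slope, y across. Black collar: 118 mm outside, 84 mm bore (2 mm play all round), rim at z = 24 mm; panel at z = -5 mm. A locked cartridge has its origin at port z = -40 mm and its bar and lugs along y; top of its bar at z = 78 mm.
- port_slot (a point): rim of one of the collar's two entry slots for the lugs, on port +x (the other on -x), yellow marks, 34 degrees wide. A cartridge set in here rests on the spring at port z = -36 mm. To turn, push its origin to z = -48 mm or lower (-54 mm is the hard stop). From here it turns only clockwise, looking into the port.
- port_notch (a point): rim above one of the two locking notches, on port +y (other on -y), green marks: a quarter turn clockwise from a slot, with a stop 6 degrees past it. When let up here the spring lifts the cartridge to z = -40 mm, locked; let up more than 6 degrees short of it, it stays caught at z = -46 mm. To unlock: push in again, turn back anticlockwise to the slot, draw out along z.
- spring_plate (a joint): travel (m) of the spring plate in the port: 0 fully out (port empty), about 0.004 with a cartridge locked, 0.012 or more while one is pushed in far enough to turn, 0.018 hard stop. It pushes out with 6 N at 0, 8 N locked, 15 N at 0.015.
- spent: spent, dirty brown, grey-capped filter cartridge, round can 80 mm in diameter (lowest 8 mm tapered), 118 mm high with grip bar, 0.3 to 0.52 kg; flat top of the cap at height 86 mm. Origin: centre of the underside, z up its axis, x along grip bar and lugs; half a turn about z makes no difference. Locked in the port at the start.
- spent_grip (a point): middle of the spent cartridge's grip bar, 108 mm up its axis. The bar stands on the cap along the cartridge's x: 66 mm long, 22 mm thick (across y), heights 86 to 118 mm. Take it across its 22 mm.
- spent_lug (a point): tip of one of the spent cartridge's two steel lugs, 50 mm out along its +x (the other is on -x), heights 50 to 58 mm, 16 mm wide; a yellow stripe on the cap above each.
- fresh: fresh, white, blue-capped filter cartridge, round can 80 mm in diameter (lowest 8 mm tapered), 118 mm high with grip bar, 0.3 to 0.52 kg; flat top of the cap at height 86 mm. Origin: centre of the underside, z up its axis, x along grip bar and lugs; half a turn about z makes no difference. Stands upright on the table at the start, left or right of the extractor, turned any way.
- fresh_grip (a point): middle of the fresh cartridge's grip bar, 108 mm up its axis. The bar stands on the cap along the cartridge's x: 66 mm long, 22 mm thick (across y), heights 86 to 118 mm. Take it across its 22 mm.
- fresh_lug (a point): tip of one of the fresh cartridge's two steel lugs, 50 mm out along its +x (the other is on -x), heights 50 to 58 mm, 16 mm wide; a yellow stripe on the cap above each.
- tray: red open tray, fixed, 145 x 145 mm outside, walls 5 mm thick and 45 mm high, inner floor 5 mm above the table, empty; left or right of the extractor. Origin: centre of its underside on the table.
- mug: red mug with white dots, 80 mm across, 95 mm high, handle on its +y side, upright; a bystander. Origin: centre of its underside
- ink_bottle: green ink bottle, 52 mm across, 150 mm high, upright; a bystander. Origin: centre of its underside
- glue_bottle: white glue bottle with orange cap, 58 mm across, 165 mm high, upright; a bystander. Origin: centre of its underside
- bead_jar: amber glass jar with metal lid, 68 mm across, 100 mm high, upright; a bystander. Origin: centre of its underside
- stamp: wooden hand stamp, block 70 x 50 mm, 72 mm high with its knob, upright; a bystander. Origin: centre of its underside
- tape_roll: roll of tape lying flat, 74 mm across, 24 mm high; a bystander. Origin: centre of its underside
- marker: black highlighter with yellow cap lying flat along its x axis, 130 mm long, 16 mm high; a bystander. Origin: centre of its underside

How it is judged:
On the way, in this order (a step that is already met when the one before it is completed fails the run):
1. the spent cartridge is unlocked and drawn right out of the port (its underside above the collar) (z of spent in the frame of port above 0.026 m), for 0.1 s.
2. the fresh cartridge is in the port, pushed in against the spring (z of fresh in the frame of port between -0.07 and -0.0465 m and x of fresh in the frame of port between -0.005 and 0.005 m and y of fresh in the frame of port between -0.005 and 0.005 m), for 0.1 s.
At the end, for the whole second after the job is handed in: Fresh cartridge locked: origin at z -37.5 to -43 mm in the port frame, within 5 mm of its axis, x axis within 9 deg of the port's y, z axes within 4 deg. Spent cartridge stands on the tray floor, upright within 6 deg, within 35 mm of its centre each way. Both at rest (z of fresh in the frame of port between -0.043 and -0.0375 m and x of fresh in the frame of port between -0.005 and 0.005 m and y of fresh in the frame of port between -0.005 and 0.005 m and angle between the x axis of fresh and the y axis of port, either way round below 0.16 rad and angle between the z axis of fresh and the z axis of port, either way round below 0.07 rad and linear speed of each of fresh, spent below 0.02 m/s and angular speed of each of fresh, spent below 0.1 rad/s and x of spent in the frame of tray between -0.035 and 0.035 m and y of spent in the frame of tray between -0.035 and 0.035 m and height (world z) of spent below 0.01 m and angle between spent's own z axis and vertical below 0.1 rad); the robot touches nothing.
It fails at once if one of the bystanders is pushed away (more than 30 mm) (distance of any of mug, ink_bottle, glue_bottle, bead_jar, stamp, tape_roll, marker from where it was at the start of the episode above 0.03 m).
It fails at once if one of the bystanders is knocked over (angle between any of mug, ink_bottle, glue_bottle, bead_jar, stamp, tape_roll, marker's own z axis and vertical above 0.6 rad).
It fails at once if the spent cartridge is dropped (falls out of the fingers faster than 0.5 m/s, a drop of 13 mm or more) (linear speed of spent above 0.5 m/s and contact force between the fingers and spent below 0.5 N).
It fails at once if the fresh cartridge is knocked over (angle between fresh's own z axis and vertical above 1.2 rad).
It also fails if it takes over 72 s, if anything falls off the work surface, if the arm or the gripper's body presses on something with over 40 N, if the wrist force passes 120 N, or if a joint passes its speed limit or range.

### The arm

A 7-joint arm with a two-finger parallel gripper is mounted at the origin on the work surface. World frame = base frame: x ahead of the robot, y to its left, z up, the work surface at z = 0. Lengths are in m, angles in rad, forces in N, time in s.
With the tool pointing down it reaches from about 0.425 to 0.875 m from the base axis. Payload 8.4 kg.
Tool frame: the origin (TCP) lies at the very end of the fingers, on their centre line; the grasp point (between the pads) lies 19 mm behind it; z points along the fingers, y is the line along which they close (so a half turn about z gives the same grasp; the last joint's range is limited). The gripper opens to 87 mm and grips with 3 to 60 N. Pads are 19 mm wide; open, the fingers measure 117 mm over their backs; the gripper's body (75 mm by 190 mm) begins 51 mm behind the grasp point.
Start: joints at [-1.248, 0.333, 0.04, 1.465, -0.013, 1.343, -0.059], TCP at [0.266, 0.593, 0.223] pointing down, gripper open.
Joint ranges: [-2.58, 2.58], [-0.38, 2.09], [-1.3, 1.39], [0.25, 2.4], [-1.5, 4.64], [0.08, 2.09], [-2.65, 2.65]. Speed limits (rad/s): [2.22, 2.22, 2.79, 2.79, 3.14, 3.14, 3.14].

### API

Orientations are given as a 3x3 rotation matrix whose columns are the frame's x, y, z axes.
In Python, from station import env gives the robot as it stands.
- The arm moves only by the tool jog_arm, called after "Emit:" by a JSON object that holds its "name" and its "arguments". Schema: {"type":"object","properties":{"increments":{"type":"object","properties":{"deltas":{"type":"array","items":{"type":"array","items":{"type":"number"},"minItems":6,"maxItems":6},"minItems":1,"maxItems":12}},"additionalProperties":false,"required":["deltas"]},"jaw":{"type":"number"},"force":{"type":"number"},"only":{"type":"string"},"quiet":{"type":"boolean"},"lines":{"type":"string"}},"required":["increments"],"additionalProperties":false}. increments is an object whose key "deltas" holds a list of rows, 1 to 12 of them, each of 6 numbers: dx, dy, dz in units of 20 mm, then a rotation vector rx, ry, rz in rad; each row is the pose to reach, as a shift and turn from the pose commanded when the call began, along the tool's axes at that moment; what a row does not reach only later rows make up. A row lasts 1/10 s, in which the tool goes at most 0.05 m and 0.15 rad, less where a joint would pass 70% of its speed; a pose out of reach is approached as far as the arm can. jaw is the finger opening in m, set as the call begins (left out keeps the last). The fingers move at their own pace and stop on an object; force is the grip in N (left out, the last holds). Time passes only in rows, so rows that do not move let the fingers close. The tool returns the time, the measured TCP pose, the force, the opening and the grip force at its end. only (a regular expression) keeps the lines of the reply that match it, lines (a string "A,B") keeps lines A to B, and quiet returns only ok. Input that does not fit is refused with a message, and nothing moves.
- env.sense(): the state, without advancing time (a new reading comes with each control period).
- env.snapshot(name): name is "scene" or "top" or "wrist"; returns (picture, depth): 400x640x3 uint8, red, green, blue; 400x640 float32, m along the optical axis (not along the pixel's ray), 0 where there is no reading.
- env.camera_info(name): a dict with "fx", "fy", "cx", "cy" (pixels), "camera_from_world" (4x4, takes a point from world to camera coordinates). Camera axes: x right, y up, looking along -z (the intrinsics and any distortion apply to the point x, -y, -z); pixel columns grow to the right and rows downward; lengths in m; the calibration is good to about 2 mm. A picture is of the moment at which its call begins: read the wrist's pose just before it. camera_info takes no time and is no camera call; for the wrist camera it gives the pose at the moment of the call.
- env.close_job(): hands the job in; it is judged then, once.
The state is a dict: "clock": time; "joint_positions": joint angles; "joint_velocities": joint speeds; "joint_torque": joint torques, N m; "tool_pos": TCP position; "orientation": TCP orientation; "wrist_force": force on the tool from outside, world axes, zero at the start; "wrist_torque": the same for the moment, N m; "grip_width": finger opening in m; "gripper_force": force on a finger pad.
Only numpy, scipy, OpenCV 4.12 (cv2) and the standard library are available. Lean on these libraries where they do the work, as an engineer would, in place of code of your own. Each camera call takes 0.05 s, during which the arm holds its last target. There are 200 camera calls.

## Working session

There is one attempt and no reset: what is moved stays moved. The work goes in short steps, Python scripts to look and compute and a tool call to move; the robot and the scene stay as the last step left them, time stands still between calls to the robot, and variables do not carry over. Pictures are saved under pics/ and viewed, at most 10 in all, crops included, and the job is handed in when it is done.

```bash
ls; mkdir -p pics
```

Run:
```python
from station import env
import cv2,numpy as np
s=env.sense(); print(s['clock'],s['tool_pos'],s['orientation'])
for n in ['scene','top']:
    p,d=env.snapshot(n); cv2.imwrite(f'pics/{n}0.png',p[:,:,::-1]); np.savez(f'pics/{n}0.npz',p=p,d=d)
    print(n,env.camera_info(n))
```

```text
pics
station.py
0.0 [0.26593922 0.59259375 0.22168618] [[-9.12340972e-01  4.09430853e-01 -5.72809334e-04]
 [ 4.09431245e-01  9.12339767e-01 -1.48538564e-03]
 [-8.55659750e-05 -1.58970422e-03 -9.99998733e-01]]
scene {'fx': 482.0328489596318, 'fy': 482.0328489596318, 'cx': 314.08694113483546, 'cy': 202.45371191347246, 'camera_from_world': array([[ 0.84396537,  0.53617569,  0.01543006, -0.38972453],
       [-0.41231634,  0.6300681 ,  0.65803452,  0.10534415],
       [ 0.34310012, -0.56172041,  0.75282965, -1.89402838],
       [ 0.        ,  0.        ,  0.        ,  1.        ]])}
top {'fx': 377.1646420975121, 'fy': 377.1646420975121, 'cx': 319.3600487468988, 'cy': 205.31749354623665, 'camera_from_world': array([[ 0.00394627, -0.99996629,  0.00719978, -0.02094331],
       [ 0.99373133,  0.00472587,  0.11169468, -0.48101177],
       [-0.11172494,  0.00671387,  0.99371649, -1.1193874 ],
       [ 0.        ,  0.        ,  0.        ,  1.        ]])}
```
View pics/top0.png

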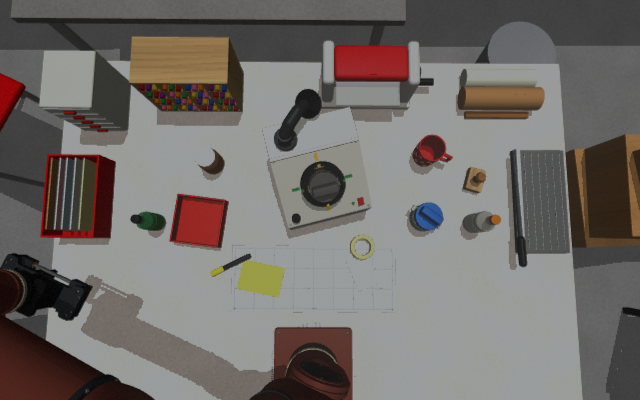

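View pics/scene0.png

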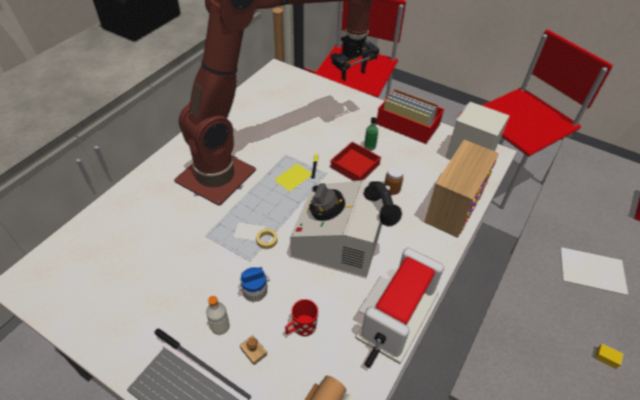

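The top view shows the port at px (323,185), the tray at (200,221), the fresh cartridge at (428,216), the mug at (430,150) and the glue bottle at (485,222). The scene view agrees, and there is a free lane at the front.

Create h.py:
```python
import numpy as np,cv2
from station import env
from scipy.spatial.transform import Rotation as R
def cloud(d,ci):
    v,u=np.mgrid[:d.shape[0],:d.shape[1]]
    P=np.stack([(u-ci['cx'])/ci['fx']*d,-(v-ci['cy'])/ci['fy']*d,-d],-1)
    M=ci['camera_from_world']; return (P-M[:3,3])@M[:3,:3]   # R^T (P-t)
def project(p,ci):
    M=ci['camera_from_world']; c=np.asarray(p)@M[:3,:3].T+M[:3,3]
    return np.stack([ci['cx']+ci['fx']*c[...,0]/-c[...,2],ci['cy']+ci['fy']*c[...,1]/c[...,2]],-1)
def ray_plane(uv,ci,n,d0):   # intersect pixel rays with plane n.p=d0
    uv=np.atleast_2d(uv); M=ci['camera_from_world']
    r=np.stack([(uv[:,0]-ci['cx'])/ci['fx'],-(uv[:,1]-ci['cy'])/ci['fy'],-np.ones(len(uv))],-1)@M[:3,:3]
    o=-M[:3,3]@M[:3,:3]; return o+r*((d0-n@o)/(r@n))[:,None]
def hsv(p): return cv2.cvtColor(p,cv2.COLOR_RGB2HSV)
```

Run:
```python
from h import *
f=np.load('pics/top0.npz');p,d=f['p'],f['d'];ci=env.camera_info('top');W=cloud(d,ci);H=hsv(p)
t=W[250:330,420:480].reshape(-1,3);print('table z',np.median(t[:,2]),t[:,2].std())
# panel plane
m=np.zeros(d.shape,bool);m[140:232,265:375]=1
m&=(H[...,1]<40)&(H[...,2]>110)&(W[...,2]>.06)&(W[...,2]<.21)
q=W[m]
for k in range(8):
    c=q.mean(0);n=np.linalg.svd(q-c,full_matrices=False)[2][2];n*=np.sign(n[2]);q=q[abs((q-c)@n)<.004]
print('panel',len(q),c,n,np.degrees(np.arccos(n[2])),'yaw',np.degrees(np.arctan2(-n[1],-n[0])))
h=(W-c)@n
for lo,hi in [(.015,.035),(.04,.06),(.07,.095)]:
    mm=np.zeros(d.shape,bool);mm[150:225,285:365]=1;mm&=(h>lo)&(h<hi)
    cs,_=cv2.findContours(mm.astype('uint8'),0,1);cc=max(cs,key=cv2.contourArea)
    print(lo,mm.sum(),np.median(h[mm]),cv2.minEnclosingCircle(cc),W[mm].mean(0),cv2.minAreaRect(cc))
def blob(name,m,box):
    z=np.zeros(d.shape,bool);z[box[1]:box[3],box[0]:box[2]]=1;m=m&z
    q=W[m];print(name,m.sum(),q.mean(0),q[:,2].min(),q[:,2].max(),cv2.minAreaRect(q[:,:2].astype('f4')*1000))
blob('fresh cap',(W[...,2]>.07)&(W[...,2]<.095),(405,195,450,240))
blob('fresh bar',(W[...,2]>.10),(405,195,450,240))
blob('tray',(W[...,2]>.035)&(W[...,2]<.055),(165,190,235,255))
blob('glue',(W[...,2]>.03),(460,205,505,240));blob('mug',(W[...,2]>.03),(408,130,455,172))
blob('ink',(W[...,2]>.03),(125,205,170,235));blob('jar',(W[...,2]>.03),(190,140,228,178))
blob('tape',(W[...,2]>.012),(345,230,380,262));blob('stamp',(W[...,2]>.02),(460,160,490,195))
```

```text
table z -0.0010729311153960621 0.05833391653547836
panel 4112 [ 0.53440821 -0.02199564  0.16740454] [-0.40555232 -0.1034174   0.90820271] 24.74185151666148 yaw 14.305759028462699
0.015 767 0.02882285476142915 ((322.793212890625, 184.42164611816406), 22.493343353271484) [ 0.52102738 -0.02433274  0.192233  ] ((323.0, 184.0), (44.0, 44.0), 0.0)
0.04 473 0.05090552981905388 ((324.0, 187.0), 15.811488151550293) [ 0.51212696 -0.02745454  0.21290529] ((324.0, 187.0), (30.0, 30.0), 90.0)
0.07 248 0.08232342790200903 ((325.3052673339844, 189.9842071533203), 13.305367469787598) [ 0.49571671 -0.0320463   0.23900402] ((325.4706115722656, 189.88233947753906), (9.701424598693848, 26.19384765625), 75.96376037597656)
fresh cap 405 [ 0.44379945 -0.32845649  0.08455115] 0.07005706256404044 0.09429858150550108 ((445.440673828125, -334.04376220703125), (78.42190551757812, 75.67655944824219), 89.98335266113281)
fresh bar 217 [ 0.44115844 -0.31950795  0.15885487] 0.10022103010713576 1.1662309602497 ((416.14263916015625, -183.5769500732422), (57.877471923828125, 362.64166259765625), 11.04064655303955)
tray
[... 574 characters left out ...]
096298 0.11172216] 0.030274147623034157 1.1662309602497 ((380.1882629394531, 246.10995483398438), (514.7504272460938, 52.19552230834961), 78.18069458007812)
jar 538 [0.60639448 0.30469962 0.09094729] 0.03014354915865067 1.1662309602497 ((505.21575927734375, 154.5038299560547), (445.0926818847656, 65.74249267578125), 55.82651901245117)
tape 270 [ 0.35686086 -0.14754094  0.03065676] 0.012086041454308 1.1662309602497 ((357.1856384277344, -97.9913101196289), (69.17233276367188, 173.6947479248047), 0.14192767441272736)
stamp 385 [ 0.55795662 -0.48536246  0.05659347] 0.020358941099826076 1.1662309602497 ((449.4891052246094, -281.5387268066406), (80.45147705078125, 568.49609375), 27.69123649597168)
```

Add to h.py:
```python
def portframe(o,yaw):
    s,c=np.sin(np.radians(25)),np.cos(np.radians(25)); a=np.array([np.cos(yaw),np.sin(yaw),0]); Z=np.array([0,0,1.])
    z=c*Z-s*a; x=c*a+s*Z; return np.array(o),np.stack([x,np.cross(z,x),z],1)
def tool(down,close):   # tool rotation from z dir and closing dir
    z=down/np.linalg.norm(down); y=close-z*(z@close); y/=np.linalg.norm(y); return np.stack([np.cross(y,z),y,z],1)
def goal(p,Rm):
    s=env.sense(); R0=s['orientation']; d=R0.T@(np.array(p)-s['tool_pos']); rv=R.from_matrix(R0.T@Rm).as_rotvec()
    print('GOAL d',d.round(4),'rv',rv.round(4),'|d|',np.linalg.norm(d).round(3),'|rv|',np.linalg.norm(rv).round(3))
```

Run:
```python
from h import *
f=np.load('pics/top0.npz');p,d=f['p'],f['d'];ci=env.camera_info('top');W=cloud(d,ci)
c=np.array([ 0.53440821,-0.02199564,0.16740454])
for yaw in [14.3]:
    _,P=portframe(c,np.radians(yaw));n=P[:,2]
    # rim outer circle -> plane z=24 (h 29); bar top h 83
    mm=np.zeros(d.shape,bool);mm[150:225,285:365]=1
    h=(W-c)@n;m1=mm&(h>.015)&(h<.035)
    cs,_=cv2.findContours(m1.astype('uint8'),0,1);q=cv2.fitEllipse(max(cs,key=cv2.contourArea))
    r=ray_plane(q[0],ci,n,n@c+.029)[0]; b=ray_plane((325.4706,189.882),ci,n,n@c+.083)[0]
    print(q, 'from rim',r-.024*n,'from bar',b-.078*n,'raybar')
    w=W[mm&(h>.07)&(h<.095)]; print(w.mean(0)-.078*n)
    u=np.linalg.svd(w-w.mean(0),full_matrices=False)[2][0];print('bar dir in port',P.T@u)
    o=r-.024*n;T=tool(-n,P[:,0]);goal(o+n*.16,T);print(P,T)
```

```text
((322.8360595703125, 184.40707397460938), (43.48621368408203, 44.32693099975586), 65.00405883789062) from rim [ 0.52757544 -0.02411702  0.16958964] from bar [ 0.52768743 -0.0242832   0.16962111] raybar
[ 0.52765956 -0.02390417  0.16831202]
bar dir in port [-0.0175402   0.99982194 -0.00695943]
GOAL d [-0.4383 -0.4978 -0.0921] rv [-0.4076 -0.1954  0.8849] |d| 0.67 |rv| 0.994
[[ 0.8782265  -0.24699901 -0.40952374]
 [ 0.22385713  0.96901573 -0.10438629]
 [ 0.42261826  0.          0.90630779]] [[-0.24699901  0.8782265   0.40952374]
 [ 0.96901573  0.22385713  0.10438629]
 [ 0.          0.42261826 -0.90630779]]
```

The rows are not in the units I measure in: shifts go in units of 20 mm. I convert before sending: -0.5 m is -25, -0.44 m is -22.

Emit:
{"name": "jog_arm", "arguments": {"increments": {"deltas": [[-1.5,-1.5,-4.5,0,0,0],[-22,-25,-4.6,-0.408,-0.195,0.885],[-22,-25,-4.6,-0.408,-0.195,0.885],[-22,-25,-4.6,-0.408,-0.195,0.885],[-22,-25,-4.6,-0.408,-0.195,0.885],[-22,-25,-4.6,-0.408,-0.195,0.885],[-22,-25,-4.6,-0.408,-0.195,0.885],[-22,-25,-4.6,-0.408,-0.195,0.885],[-22,-25,-4.6,-0.408,-0.195,0.885],[-22,-25,-4.6,-0.408,-0.195,0.885],[-22,-25,-4.6,-0.408,-0.195,0.885],[-22,-25,-4.6,-0.408,-0.195,0.885]]}, "jaw": 0.05}}

```text
clock: 1.3
tool_pos: [0.4097, 0.2142, 0.2836]
orientation: [[-0.254, 0.884, 0.392], [0.967, 0.235, 0.096], [-0.007, 0.403, -0.915]]
wrist_force: [-0.4, 0.5, 0.9]
grip_width: 0.0497
gripper_force: 0.0
```

Run:
```python
from h import *
o,P=portframe([.5276,-.0241,.169],np.radians(14.3));goal(o+P[:,2]*.16,tool(-P[:,2],P[:,0]));print(env.sense()['joint_positions'])
```

```text
GOAL d [-0.2601 -0.0013 -0.0319] rv [-0.0212  0.0032  0.009 ] |d| 0.262 |rv| 0.023
[-0.30470887 -0.38030756 -0.31277432  2.09165344  0.04072717  1.02567014
 -0.37538054]
```

Emit:
{"name": "jog_arm", "arguments": {"increments": {"deltas": [[-13,-0.05,-1.6,-0.02,0,0.009],[-13,-0.05,-1.6,-0.02,0,0.009],[-13,-0.05,-1.6,-0.02,0,0.009],[-13,-0.05,-1.6,-0.02,0,0.009],[-13,-0.05,-1.6,-0.02,0,0.009],[-13,-0.05,-1.6,-0.02,0,0.009],[-13,-0.05,-1.6,-0.02,0,0.009],[-13,-0.05,-1.6,-0.02,0,0.009],[-13,-0.05,-1.6,-0.02,0,0.009]]}}}

```text
clock: 2.2
tool_pos: [0.4624, -0.041, 0.3138]
orientation: [[-0.243, 0.88, 0.408], [0.97, 0.222, 0.101], [-0.002, 0.42, -0.907]]
wrist_force: [-0.9, -1.1, -0.5]
grip_width: 0.0498
gripper_force: 0.0
```

Run:
```python
from h import *
o,P=portframe([.5276,-.0241,.169],np.radians(14.3));goal(o+P[:,2]*.16,tool(-P[:,2],P[:,0]));print(env.sense()['joint_positions'])
ci=env.camera_info('wrist');p,d=env.snapshot('wrist');cv2.imwrite('pics/w1.png',p[:,:,::-1]);np.savez('pics/w1.npz',p=p,d=d,**{k:ci[k] for k in ci})
print({k:ci[k] for k in ci}, project(o+.024*P[:,2],ci))
```

```text
GOAL d [ 0.0003 -0.0002 -0.0003] rv [-0.0025  0.0034 -0.0026] |d| 0.0 |rv| 0.005
[ 0.36670337 -0.38051451 -0.18502058  2.04473428 -0.27398385  1.08410809
  0.50830664]
{'fx': 293.95044994986426, 'fy': 293.95044994986426, 'cx': 320.68255235795635, 'cy': 200.62257202178876, 'camera_from_world': array([[ 0.87943936,  0.22289488,  0.42059992, -0.53001387],
       [-0.13522325,  0.9641737 , -0.22821862,  0.14728881],
       [-0.45640014,  0.14382955,  0.87807287, -0.23226462],
       [ 0.        ,  0.        ,  0.        ,  1.        ]])} [320.33022685 192.82432677]
```

View pics/w1.png

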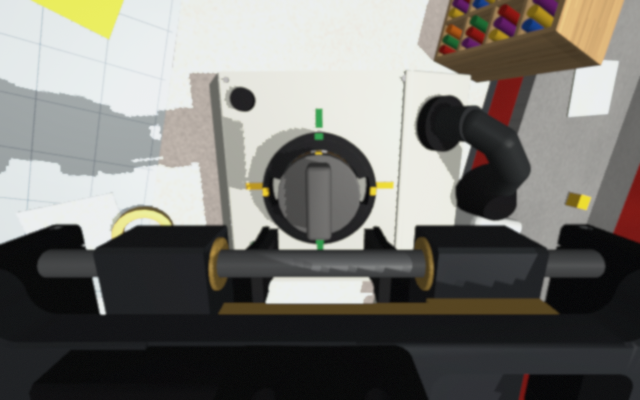

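The wrist view shows the port at px (319,190). The yellow marks are at (258,187) and (380,186), and the upper green marks at (319,122). The bar runs along the image column, pointing at the green marks.

Run:
```python
from h import *
f=np.load('pics/w1.npz');p,d=f['p'],f['d'];ci={k:f[k] for k in ['fx','fy','cx','cy','camera_from_world']};W=cloud(d,ci);H=hsv(p)
o,P=portframe([.5276,-.0241,.169],np.radians(14.3));n=P[:,2]
L=(W-o)@P
m=np.zeros(d.shape,bool);m[75:225,225:400]=1
pan=m&(H[...,1]<40)&(H[...,2]>150)&(abs(L[...,2]+.005)<.012)&(L[...,0]<.085)
q=W[pan]
for k in range(6):
    c=q.mean(0);nn=np.linalg.svd(q-c,full_matrices=False)[2][2];nn*=np.sign(nn[2]);q=q[abs((q-c)@nn)<.003]
print('panel n',nn,'tilt',np.degrees(np.arccos(nn[2])),'yaw',np.degrees(np.arctan2(-nn[1],-nn[0])),'h',((c-o)@n),len(q))
for nm,mk in [('yel',(H[...,0]>18)&(H[...,0]<32)&(H[...,1]>140)&(H[...,2]>100)),('grn',(H[...,0]>50)&(H[...,0]<80)&(H[...,1]>120))]:
    mk=mk&m;mk[:,:]&=True;N,lab,st,ce=cv2.connectedComponentsWithStats(mk.astype('uint8'))
    for i in range(1,N):
        if st[i,4]>5: print(nm,st[i],ce[i].round(1),'depth L',np.median(L[lab==i],0).round(4),'rayL panel',((ray_plane(ce[i],ci,n,n@o-.005)-o)@P).round(4),'rim',((ray_plane(ce[i],ci,n,n@o+.024)-o)@P).round(4))
for nm,lo,hi in [('rim',.017,.03),('cap',.04,.052),('bar',.07,.086)]:
    mm=m&(L[...,2]>lo)&(L[...,2]<hi);q=L[mm];print(nm,mm.sum(),np.median(q[:,2]),cv2.minAreaRect((q[:,:2]*1000).astype('f4')),cv2.minEnclosingCircle((q[:,:2]*1000).astype('f4')))
```

```text
panel n [-0.40887786 -0.10764888  0.90621775] tilt 25.012203342127986 yaw 14.750042870559867 h -0.003430632113970964 15742
yel [315 151   7   4  21] [318.1 152.6] depth L [-0.002   0.043   0.0444] rayL panel [[-0.0025  0.0386 -0.005 ]] rim [[-0.0022  0.0413  0.024 ]]
yel [246 183  23  14 152] [258.2 187.7] depth L [-0.069   0.0026 -0.0018] rayL panel [[-0.0705 -0.0007 -0.005 ]] rim [[-0.0641  0.0055  0.024 ]]
yel [369 183  24  13 145] [379.1 187.2] depth L [ 0.0644  0.0029 -0.0014] rayL panel [[ 0.0664 -0.0003 -0.005 ]] rim [[0.0606 0.0059 0.024 ]]
grn [317 110   5  17  73] [318.7 118.3] depth L [-0.0014  0.0742 -0.0021] rayL panel [[-0.0018  0.0749 -0.005 ]] rim [[-0.0015  0.0744  0.024 ]]
grn [314 133  10   7  63] [318.4 136.1] depth L [-0.0022  0.0577  0.0264] rayL panel [[-0.0021  0.0564 -0.005 ]] rim [[-0.0018  0.0575  0.024 ]]
rim 3405 0.025451368789348994 ((-1.9129562377929688, 13.244056701660156), (94.68891143798828, 117.25236511230469), 89.98690032958984) ((-1.7132372856140137, 2.0020546913146973), 59.09149169921875)
cap 3306 0.04737661684802212 ((-2.1146163940429688, 8.609598159790039), (70.15697479248047, 79.13253784179688), 89.81442260742188) ((-1.8355705738067627, 3.331496477127075), 40.38460922241211)
bar 1483 0.0791042758883888 ((-2.188746452331543, 9.467508316040039), (21.417118072509766, 51.44785690307617), 0.3218795955181122) ((-2.5370399951934814, 8.931560516357422), 27.1408634185791)
```

To row units: 0.05 m is 2.5, -0.001 m is -0.05.

Emit:
{"name": "jog_arm", "arguments": {"increments": {"deltas": [[0.05,-0.05,2.5,-0.0025,0.0034,0],[0.05,-0.05,4.5,-0.0025,0.0034,0],[0.05,-0.05,5.45,-0.0025,0.0034,0],[0.05,-0.05,5.45,-0.0025,0.0034,0],[0.05,-0.05,5.45,-0.0025,0.0034,0]]}, "jaw": 0.05}}

```text
clock: 2.75
tool_pos: [0.5059, -0.0278, 0.2151]
orientation: [[-0.249, 0.878, 0.409], [0.969, 0.225, 0.106], [0.001, 0.423, -0.906]]
wrist_force: [0.0, -0.4, 0.7]
grip_width: 0.0503
gripper_force: 0.0
```

Emit:
{"name": "jog_arm", "arguments": {"increments": {"deltas": [[0,0,0,0,0,0],[0,0,0,0,0,0],[0,0,0,0,0,0],[0,0,0,0,0,0],[0,0,0,0,0,0]]}, "jaw": 0.0, "force": 45}}

```text
clock: 3.25
tool_pos: [0.5055, -0.0294, 0.2147]
orientation: [[-0.246, 0.879, 0.409], [0.969, 0.223, 0.104], [0.001, 0.422, -0.907]]
wrist_force: [-3.6, -0.9, 2.2]
grip_width: 0.0219
gripper_force: 44.9
```

Run:
```python
from h import *
s=env.sense();o,P=portframe([.5276,-.0241,.169],np.radians(14.3));print((s['tool_pos']-o)@P,P.T@s['wrist_force'],s['wrist_torque'],s['joint_positions'])
```

```text
[-0.00131907  0.00032926  0.05104649] [-2.47455759  0.07286978  3.52973256] [-0.3956909   0.85133429 -0.01582908] [ 0.34586594 -0.23450051 -0.23780185  2.1446947  -0.27422598  0.82966411
  0.49643173]
```

Emit:
{"name": "jog_arm", "arguments": {"increments": {"deltas": [[0,0,0.3,0,0,0],[0,0,0.6,0,0,0],[0,0,0.6,0,0,0]]}}}

```text
clock: 3.55
tool_pos: [0.5106, -0.0282, 0.2037]
orientation: [[-0.246, 0.879, 0.409], [0.969, 0.222, 0.104], [0.001, 0.422, -0.906]]
wrist_force: [-8.9, -1.5, 8.4]
grip_width: 0.0214
gripper_force: 44.9
```

Run:
```python
from h import *
s=env.sense();o,P=portframe([.5276,-.0241,.169],np.radians(14.3));print((s['tool_pos']-o)@P,P.T@s['wrist_force'],s['wrist_torque'])
```

```text
[-0.00114265  0.00025946  0.03887009] [-4.61908331  0.73754297 11.46140613] [-0.31237785  1.70474349  0.09017752]
```

Emit:
{"name": "jog_arm", "arguments": {"increments": {"deltas": [[0,-0.05,0.025,0,0,-0.1],[0,-0.05,0.025,0,0,-1.57],[0,-0.05,0.025,0,0,-1.57],[0,-0.05,0.025,0,0,-1.57],[0,-0.05,0.025,0,0,-1.57],[0,-0.05,0.025,0,0,-1.57],[0,-0.05,0.025,0,0,-1.57],[0,-0.05,0.025,0,0,-1.57],[0,-0.05,0.025,0,0,-1.57],[0,-0.05,0.025,0,0,-1.57],[0,-0.05,0.025,0,0,-1.57],[0,-0.05,0.025,0,0,-1.57]]}}}

```text
clock: 4.75
tool_pos: [0.5112, -0.0281, 0.2048]
orientation: [[-0.876, -0.249, 0.412], [-0.226, 0.969, 0.105], [-0.426, -0.001, -0.905]]
wrist_force: [-4.6, -1.2, 8.7]
grip_width: 0.0215
gripper_force: 44.9
```

Run:
```python
from h import *
s=env.sense();o,P=portframe([.5276,-.0241,.169],np.radians(14.3));print((s['tool_pos']-o)@P,P.T@s['wrist_force'],P.T@s['wrist_torque'],P.T@s['orientation'],s['joint_positions'])
```

```text
[-0.0002161   0.00013813  0.0395834 ] [-0.60630852 -0.07659658  9.8627193 ] [0.25127423 0.72369069 0.02629272] [[-9.99992295e-01 -2.26594655e-03  3.20544608e-03]
 [-2.26717151e-03  9.99997358e-01 -3.78567444e-04]
 [-3.20457980e-03 -3.85831823e-04 -9.99994791e-01]] [ 0.10879756 -0.22294538 -0.03984457  2.16164633 -0.19974511  0.79228436
  2.00155005]
```

To row units: -0.12 m is -6, -0.08 m is -4.

Emit:
{"name": "jog_arm", "arguments": {"increments": {"deltas": [[0,0,-0.75,0,0,0],[0,0,-2,0,0,0],[0,0,-4,0,0,0],[0,0,-6,0,0,0],[0,0,-6,0,0,0]]}}}

```text
clock: 5.25
tool_pos: [0.462, -0.0403, 0.3134]
orientation: [[-0.878, -0.247, 0.409], [-0.224, 0.969, 0.106], [-0.423, 0.001, -0.906]]
wrist_force: [-0.3, -1.0, -5.0]
grip_width: 0.0214
gripper_force: 44.9
```

Run:
```python
from h import *
s=env.sense();o,P=portframe([.5276,-.0241,.169],np.radians(14.3));print((s['tool_pos']-o)@P,s['joint_positions'])
T=np.array([.4332,.3452,0.])
# above tray: upright, closing ~ radial (30deg yaw); both signs
for a in (20,200):
  t=np.radians(a);goal(T+[0,0,.22],tool(np.array([0,0,-1.]),np.array([np.cos(t),np.sin(t),0])))
```

```text
[-0.00016686  0.00047211  0.15943561] [ 0.36349167 -0.38156764 -0.17975694  2.04733147 -0.27916879  1.08308849
  2.08639363]
GOAL d [-0.0214  0.3806  0.1136] rv [0.3218 0.3535 1.4461] |d| 0.398 |rv| 1.523
GOAL d [-0.0214  0.3806  0.1136] rv [-0.3631  0.3306 -1.641 ] |d| 0.398 |rv| 1.713
```

Emit:
{"name": "jog_arm", "arguments": {"increments": {"deltas": [[-1.05,19.05,5.7,0.322,0.354,1.446],[-1.05,19.05,5.7,0.322,0.354,1.446],[-1.05,19.05,5.7,0.322,0.354,1.446],[-1.05,19.05,5.7,0.322,0.354,1.446],[-1.05,19.05,5.7,0.322,0.354,1.446],[-1.05,19.05,5.7,0.322,0.354,1.446],[-1.05,19.05,5.7,0.322,0.354,1.446],[-1.05,19.05,5.7,0.322,0.354,1.446],[-1.05,19.05,5.7,0.322,0.354,1.446],[-1.05,19.05,5.7,0.322,0.354,1.446],[-1.05,19.05,5.7,0.322,0.354,1.446],[-1.05,19.05,5.7,0.322,0.354,1.446]]}}}

```text
clock: 6.45
tool_pos: [0.4311, 0.349, 0.2158]
orientation: [[-0.496, 0.867, 0.041], [0.868, 0.497, -0.018], [-0.036, 0.027, -0.999]]
wrist_force: [0.3, -0.0, -4.8]
grip_width: 0.0217
gripper_force: 45.0
```

Run:
```python
from h import *
s=env.sense();print(s['joint_positions'])
t=np.radians(20);goal([.4332,.3452,.10],tool(np.array([0,0,-1.]),np.array([np.cos(t),np.sin(t),0])))
p,d=env.snapshot('scene');p=p[100:220,300:460];cv2.imwrite('pics/s2.png',cv2.resize(p[:,:,::-1],None,fx=4,fy=4))
```

```text
[ 0.12222378  0.27893424 -1.06290953  1.68675579  0.29621274  1.31665106
 -0.47779225]
GOAL d [-0.0002 -0.0032  0.1159] rv [0.0297 0.0335 0.1706] |d| 0.116 |rv| 0.176
```

View pics/s2.png

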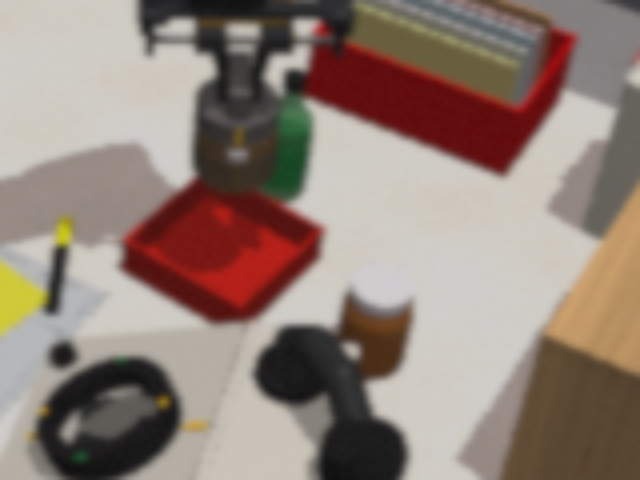

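The spent cartridge hangs upright over the tray and the port is empty, so I'm lowering it.

To row units: 0.105 m is 5.25, 0.118 m is 5.9.

Emit:
{"name": "jog_arm", "arguments": {"increments": {"deltas": [[0,-0.15,2,0.03,0.0335,0.17],[0,-0.15,4,0.03,0.0335,0.17],[0,-0.15,5.25,0.03,0.0335,0.17],[0,-0.15,5.55,0.03,0.0335,0.17],[0,-0.15,5.75,0.03,0.0335,0.17],[0,-0.15,5.9,0.03,0.0335,0.17],[0,-0.15,5.9,0.03,0.0335,0.17]]}}}

```text
clock: 7.2
tool_pos: [0.437, 0.3415, 0.1008]
orientation: [[-0.343, 0.939, 0.007], [0.939, 0.343, -0.002], [-0.004, 0.006, -1.0]]
wrist_force: [0.3, 1.4, -4.3]
grip_width: 0.0216
gripper_force: 45.0
```

Emit:
{"name": "jog_arm", "arguments": {"increments": {"deltas": [[0,0,0.1,0,0,0],[0,0,0.1,0,0,0]]}}}

```text
clock: 7.4
tool_pos: [0.4368, 0.3413, 0.0983]
orientation: [[-0.343, 0.939, 0.006], [0.939, 0.343, -0.002], [-0.005, 0.005, -1.0]]
wrist_force: [0.5, 0.6, -5.3]
grip_width: 0.0216
gripper_force: 45.0
```

Emit:
{"name": "jog_arm", "arguments": {"increments": {"deltas": [[0,0,0.1,0,0,0],[0,0,0.1,0,0,0]]}}}

```text
clock: 7.6
tool_pos: [0.4365, 0.3411, 0.0957]
orientation: [[-0.343, 0.939, 0.005], [0.939, 0.343, -0.003], [-0.005, 0.004, -1.0]]
wrist_force: [-0.5, -0.5, -4.3]
grip_width: 0.0221
gripper_force: 45.0
```

To row units: 0.002 m is 0.1.

Emit:
{"name": "jog_arm", "arguments": {"increments": {"deltas": [[0,0,0.1,0,0,0],[0,0,0.1,0,0,0]]}}}

```text
clock: 7.8
tool_pos: [0.4368, 0.3416, 0.0945]
orientation: [[-0.343, 0.939, 0.006], [0.939, 0.343, -0.002], [-0.004, 0.005, -1.0]]
wrist_force: [-2.0, -0.2, 2.0]
grip_width: 0.0216
gripper_force: 45.0
```

Emit:
{"name": "jog_arm", "arguments": {"increments": {"deltas": [[0,0,0.1,0,0,0],[0,0,0.1,0,0,0]]}}}

```text
clock: 8.0
tool_pos: [0.437, 0.3419, 0.0943]
orientation: [[-0.343, 0.939, 0.007], [0.939, 0.343, -0.003], [-0.005, 0.006, -1.0]]
wrist_force: [-6.2, -6.7, 24.9]
grip_width: 0.0218
gripper_force: 45.1
```

Emit:
{"name": "jog_arm", "arguments": {"increments": {"deltas": [[0,0,-0.125,0,0,0],[0,0,-0.125,0,0,0]]}}}

```text
clock: 8.2
tool_pos: [0.4368, 0.3414, 0.0946]
orientation: [[-0.343, 0.939, 0.006], [0.939, 0.343, -0.002], [-0.004, 0.005, -1.0]]
wrist_force: [-0.1, 1.4, 0.9]
grip_width: 0.0214
gripper_force: 45.0
```

Emit:
{"name": "jog_arm", "arguments": {"increments": {"deltas": [[0,0,0,0,0,0],[0,0,0,0,0,0],[0,0,0,0,0,0],[0,0,-1,0,0,0],[0,0,-3.5,0,0,0],[0,0,-6,0,0,0],[0,0,-8.5,0,0,0],[0,0,-8.5,0,0,0]]}, "jaw": 0.05}}

```text
clock: 9.0
tool_pos: [0.4372, 0.3443, 0.271]
orientation: [[-0.343, 0.939, 0.013], [0.939, 0.343, 0.003], [-0.002, 0.013, -1.0]]
wrist_force: [0.9, 0.3, -0.2]
grip_width: 0.0501
gripper_force: 0.0
```

Run:
```python
from h import *
ci=env.camera_info('top');p,d=env.snapshot('top');W=cloud(d,ci);H=hsv(p)
# fresh: blue cap & bar
m=np.zeros(d.shape,bool);m[190:245,400:455]=1
m&=(H[...,0]>95)&(H[...,0]<125)&(H[...,1]>120)
b=m&(W[...,2]>.105)&(W[...,2]<.13);c=m&(W[...,2]>.07)&(W[...,2]<.097)
for k in(b,c):
    q=W[k];print(k.sum(),q.mean(0),cv2.minAreaRect((q[:,:2]*1000).astype('f4')))
bb=W[b].mean(0);t=np.radians(-37);goal([.4420,-.33,.26],tool(np.array([0,0,-1.]),np.array([np.cos(t),np.sin(t),0])))
print(env.sense()['joint_positions'])
```

```text
179 [ 0.44636303 -0.33273605  0.1162935 ] ((446.5211181640625, -333.30267333984375), (63.29148864746094, 22.721837997436523), 53.467220306396484)
361 [ 0.44452133 -0.32910225  0.08473885] ((446.708740234375, -333.43035888671875), (74.40611267089844, 77.8352279663086), 56.95410919189453)
GOAL d [-0.6341 -0.2258  0.0076] rv [ 0.0108 -0.0017  0.9957] |d| 0.673 |rv| 0.996
[ 0.14518143  0.24881342 -1.0461429   1.5976408   0.22559154  1.41448276
 -0.57159831]
```

To row units: -0.634 m is -31.7, -0.226 m is -11.3.

Emit:
{"name": "jog_arm", "arguments": {"increments": {"deltas": [[-31.7,-11.3,0.38,0.011,-0.002,0.995],[-31.7,-11.3,0.38,0.011,-0.002,0.995],[-31.7,-11.3,0.38,0.011,-0.002,0.995],[-31.7,-11.3,0.38,0.011,-0.002,0.995],[-31.7,-11.3,0.38,0.011,-0.002,0.995],[-31.7,-11.3,0.38,0.011,-0.002,0.995],[-31.7,-11.3,0.38,0.011,-0.002,0.995],[-31.7,-11.3,0.38,0.011,-0.002,0.995],[-31.7,-11.3,0.38,0.011,-0.002,0.995],[-31.7,-11.3,0.38,0.011,-0.002,0.995],[-31.7,-11.3,0.38,0.011,-0.002,0.995],[-31.7,-11.3,0.38,0.011,-0.002,0.995]]}, "jaw": 0.05}}

```text
clock: 10.25
tool_pos: [0.4392, -0.2603, 0.2579]
orientation: [[0.601, 0.799, -0.007], [0.799, -0.601, -0.003], [-0.006, -0.004, -1.0]]
wrist_force: [1.3, 0.6, -0.2]
grip_width: 0.05
gripper_force: 0.0
```

Emit:
{"name": "jog_arm", "arguments": {"increments": {"deltas": [[-5,0,0,0,0,0],[-5,0,0,0,0,0]]}}}

```text
clock: 10.45
tool_pos: [0.3786, -0.3395, 0.2579]
orientation: [[0.601, 0.799, -0.007], [0.799, -0.601, -0.001], [-0.005, -0.005, -1.0]]
wrist_force: [0.7, 0.0, -0.1]
grip_width: 0.0499
gripper_force: 0.0
```

Run:
```python
from h import *
t=np.radians(-36.5);goal([.4465,-.333,.22],tool(np.array([0,0,-1.]),np.array([np.cos(t),np.sin(t),0])))
print(env.sense()['joint_positions'])
```

```text
GOAL d [0.0461 0.0505 0.0374] rv [-0.0052  0.005  -0.0075] |d| 0.078 |rv| 0.01
[ 0.98080029  0.0510498  -0.35195076  1.72990578  0.02300803  1.36905436
 -0.01998531]
```

To row units: 0.0505 m is 2.525, 0.046 m is 2.3.

Emit:
{"name": "jog_arm", "arguments": {"increments": {"deltas": [[2.3,2.525,1.85,-0.005,0.005,-0.0075],[2.3,2.525,1.85,-0.005,0.005,-0.0075],[2.3,2.525,1.85,-0.005,0.005,-0.0075]]}}}

```text
clock: 10.75
tool_pos: [0.449, -0.3299, 0.2184]
orientation: [[0.593, 0.805, -0.001], [0.805, -0.593, 0.003], [0.001, -0.003, -1.0]]
wrist_force: [-0.0, 0.2, 0.1]
grip_width: 0.05
gripper_force: 0.0
```

Run:
```python
from h import *
ci=env.camera_info('wrist');p,d=env.snapshot('wrist');W=cloud(d,ci);H=hsv(p);cv2.imwrite('pics/w2.png',p[:,:,::-1])
m=(H[...,0]>95)&(H[...,0]<125)&(H[...,1]>120)&(np.hypot(W[...,0]-.4465,W[...,1]+.333)<.06)
b=m&(W[...,2]>.105)&(W[...,2]<.13);c=m&(W[...,2]>.07)&(W[...,2]<.1)
for k in(b,c):
    q=W[k];print(k.sum(),q.mean(0),np.median(q[:,2]),cv2.minAreaRect((q[:,:2]*1000).astype('f4')),cv2.minEnclosingCircle((q[:,:2]*1000).astype('f4')))
t=np.radians(-36.5);goal([.4465,-.333,.089],tool(np.array([0,0,-1.]),np.array([np.cos(t),np.sin(t),0])))
```

```text
1543 [ 0.44739064 -0.33015546  0.11702446] 0.1172989280002156 ((446.1770324707031, -331.4208984375), (63.988609313964844, 21.318288803100586), 54.153175354003906) ((446.51904296875, -331.7127685546875), 32.62251663208008)
2838 [ 0.44820552 -0.32908941  0.08567692] 0.08558137928490192 ((446.735107421875, -331.05572509765625), (74.96360778808594, 76.54651641845703), 51.79166793823242) ((446.1567077636719, -331.8196716308594), 39.141563415527344)
GOAL d [-0.0027  0.0005  0.1306] rv [-0.0018 -0.0002  0.0015] |d| 0.131 |rv| 0.002
```

View pics/w2.png

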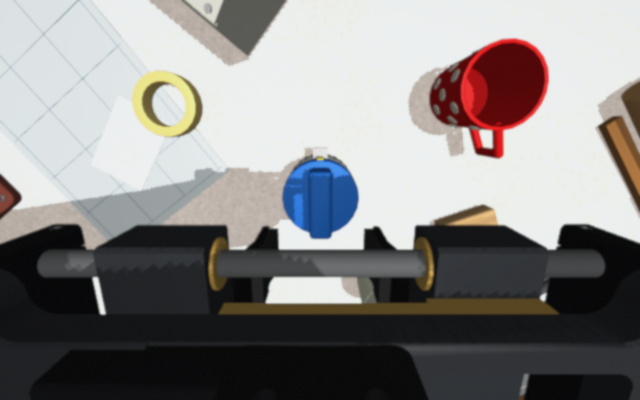

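The blue cap and its bar are at px (320,200), lined up between the open fingers, and both sides are clear. I'm going down to take it.

To row units: -0.002 m is -0.1, 0.129 m is 6.45.

Emit:
{"name": "jog_arm", "arguments": {"increments": {"deltas": [[-0.1,0,2,0,0,0],[-0.1,0,4,0,0,0],[-0.1,0,5.75,0,0,0],[-0.1,0,6.45,0,0,0],[-0.1,0,6.45,0,0,0],[-0.1,0,6.45,0,0,0]]}, "jaw": 0.05}}

```text
clock: 11.4
tool_pos: [0.4474, -0.3344, 0.0948]
orientation: [[0.595, 0.803, 0.003], [0.803, -0.595, -0.003], [-0.001, 0.004, -1.0]]
wrist_force: [0.9, -0.8, 1.0]
grip_width: 0.0499
gripper_force: 0.0
```

Emit:
{"name": "jog_arm", "arguments": {"increments": {"deltas": [[0,0,0,0,0,0],[0,0,0,0,0,0],[0,0,0,0,0,0],[0,0,0,0,0,0],[0,0,0,0,0,0]]}, "jaw": 0.0, "force": 45}}

```text
clock: 11.9
tool_pos: [0.4468, -0.3338, 0.0936]
orientation: [[0.595, 0.804, 0.002], [0.804, -0.595, -0.002], [-0.001, 0.003, -1.0]]
wrist_force: [-1.0, 0.8, 4.4]
grip_width: 0.0215
gripper_force: 44.8
```

Emit:
{"name": "jog_arm", "arguments": {"increments": {"deltas": [[0,0,-1.5,0,0,0],[0,0,-4,0,0,0],[0,0,-6.5,0,0,0],[0,0,-9,0,0,0],[0,0,-11,0,0,0],[0,0,-11,0,0,0]]}}}

```text
clock: 12.5
tool_pos: [0.4484, -0.3342, 0.3192]
orientation: [[0.595, 0.804, 0.009], [0.804, -0.595, -0.007], [-0.001, 0.011, -1.0]]
wrist_force: [0.9, -0.9, -3.7]
grip_width: 0.0218
gripper_force: 44.8
```

Run:
```python
from h import *
o,P=portframe([.5276,-.0241,.169],np.radians(14.4))
goal(o+P[:,2]*.165,tool(-P[:,2],P[:,1]));print(env.sense()['joint_positions'])
```

```text
GOAL d [ 0.2423 -0.1648 -0.0013] rv [-0.5302 -0.1756 -2.41  ] |d| 0.293 |rv| 2.474
[ 0.91457014  0.13031993 -0.39453138  1.52585212  0.05221463  1.48431343
 -0.11834285]
```

Emit:
{"name": "jog_arm", "arguments": {"increments": {"deltas": [[1.5,-1.5,-2,-0.05,-0.017,-0.23],[12.1,-8.25,-2.5,-0.53,-0.176,-2.41],[12.1,-8.25,-2.5,-0.53,-0.176,-2.41],[12.1,-8.25,-2.5,-0.53,-0.176,-2.41],[12.1,-8.25,-2.5,-0.53,-0.176,-2.41],[12.1,-8.25,-2.5,-0.53,-0.176,-2.41],[12.1,-8.25,-2.5,-0.53,-0.176,-2.41],[12.1,-8.25,-2.5,-0.53,-0.176,-2.41],[12.1,-8.25,-2.5,-0.53,-0.176,-2.41],[12.1,-8.25,-2.5,-0.53,-0.176,-2.41],[12.1,-8.25,-2.5,-0.53,-0.176,-2.41],[12.1,-8.25,-2.5,-0.53,-0.176,-2.41]]}}}

```text
clock: 13.7
tool_pos: [0.457, -0.0406, 0.3609]
orientation: [[-0.852, 0.393, 0.347], [0.41, 0.912, -0.026], [-0.326, 0.12, -0.937]]
wrist_force: [-0.1, -1.0, -4.3]
grip_width: 0.0215
gripper_force: 45.0
```

Run:
```python
from h import *
o,P=portframe([.5276,-.0241,.169],np.radians(14.4))
goal(o+P[:,2]*.165,tool(-P[:,2],P[:,1]));print(env.sense()['joint_positions'])
```

```text
GOAL d [ 0.0109 -0.0047  0.0408] rv [-0.1396 -0.0577 -0.6531] |d| 0.042 |rv| 0.67
[ 0.44602312 -0.37200589 -0.33694698  1.91204782 -0.1408632   1.22741242
  1.27591719]
```

Emit:
{"name": "jog_arm", "arguments": {"increments": {"deltas": [[0.5,-0.235,0.5,-0.14,-0.058,-0.653],[0.5,-0.235,0.5,-0.14,-0.058,-0.653],[0.5,-0.235,0.5,-0.14,-0.058,-0.653],[0.55,-0.235,1.5,-0.14,-0.058,-0.653],[0.55,-0.235,2.05,-0.14,-0.058,-0.653],[0.55,-0.235,2.05,-0.14,-0.058,-0.653]]}}}

```text
clock: 14.3
tool_pos: [0.4612, -0.0425, 0.3162]
orientation: [[-0.881, -0.244, 0.405], [-0.22, 0.97, 0.105], [-0.419, 0.004, -0.908]]
wrist_force: [-1.1, 0.2, -4.5]
grip_width: 0.0213
gripper_force: 45.0
```

Run:
```python
from h import *
o,P=portframe([.5276,-.0241,.169],np.radians(14.4))
goal(o+P[:,2]*.165,tool(-P[:,2],P[:,1]));s=env.sense();print(s['joint_positions'])
q0=s['tool_pos'];TR=s['orientation']
ci=env.camera_info('wrist');p,d=env.snapshot('wrist');W=cloud(d,ci);H=hsv(p);cv2.imwrite('pics/w3.png',p[:,:,::-1])
L=(W-q0)@TR
m=(H[...,0]>95)&(H[...,0]<125)&(H[...,1]>100)&(np.hypot(L[...,0],L[...,1])<.06)
for lo,hi in((-.04,-.012),(-.012,.02)):
    k=m&(L[...,2]>lo)&(L[...,2]<hi);q=L[k];print(k.sum(),np.median(q[:,2]),cv2.minAreaRect((q[:,:2]*1000).astype('f4')),cv2.minEnclosingCircle((q[:,:2]*1000).astype('f4')))
```

```text
GOAL d [-0.0002  0.0013 -0.0025] rv [ 0.0014 -0.0044 -0.0063] |d| 0.003 |rv| 0.008
[ 0.37800052 -0.37930162 -0.18549348  2.038697   -0.28208155  1.09533595
  2.08933984]
3474 -0.02370124468944354 ((3.973226547241211, -1.1448097229003906), (59.39876174926758, 41.375457763671875), 16.69302749633789) ((3.1966238021850586, 2.512202262878418), 30.217926025390625)
4273 0.007879687879657237 ((2.075105667114258, -3.3427200317382812), (78.65430450439453, 67.82103729248047), 26.5823917388916) ((-0.1638801544904709, 0.8319163918495178), 39.529972076416016)
```

View pics/w3.png

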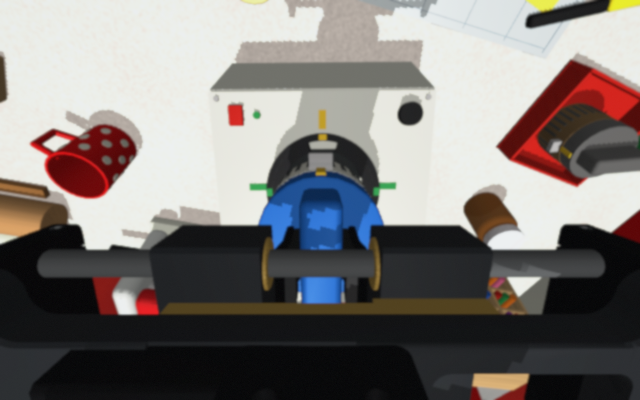

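The lug and cap line up with the yellow slot mark at px (322,118), and the spent cartridge is standing in the tray at right. I'm inserting the fresh one.

Emit:
{"name": "jog_arm", "arguments": {"increments": {"deltas": [[0,0.025,1.75,0.0014,-0.0044,-0.006],[0,0.025,2.5,0.0014,-0.0044,-0.006],[0,0.025,3.25,0.0014,-0.0044,-0.006],[0,0.025,4.25,0.0014,-0.0044,-0.006],[0,0.025,4.25,0.0014,-0.0044,-0.006]]}}}

```text
clock: 14.85
tool_pos: [0.497, -0.0317, 0.2407]
orientation: [[-0.878, -0.247, 0.41], [-0.223, 0.969, 0.105], [-0.424, 0.001, -0.906]]
wrist_force: [-0.4, 0.1, -3.7]
grip_width: 0.0216
gripper_force: 45.0
```

Create st.py:
```python
from h import *
s=env.sense();o,P=portframe([.5276,-.0241,.169],np.radians(14.4));l=(s['tool_pos']-o)@P
print('tcp port',l.round(4),'orig z',(l[2]-.0938).round(4),'F',(P.T@s['wrist_force']).round(1),'M',(P.T@s['wrist_torque']).round(2));print((P.T@s['orientation']).round(3).tolist())
```

```bash
python3 st.py
```

```text
tcp port [0.0017 0.0003 0.0783] orig z -0.0155 F [-1.9  0.2 -3.2] M [ 0.11  1.14 -0.04]
[[-1.0, 0.002, 0.001], [0.002, 1.0, -0.0], [-0.001, -0.0, -1.0]]
```

The rows are not in the units I measure in: shifts go in units of 20 mm. I convert before sending: 0.018 m is 0.9, 0.012 m is 0.6.

Emit:
{"name": "jog_arm", "arguments": {"increments": {"deltas": [[0.075,0,0.25,0,0,0],[0.075,0,0.6,0,0,0],[0.075,0,0.9,0,0,0],[0.075,0,0.9,0,0,0]]}}}

```text
clock: 15.25
tool_pos: [0.5042, -0.031, 0.2256]
orientation: [[-0.876, -0.248, 0.414], [-0.225, 0.969, 0.104], [-0.427, -0.002, -0.904]]
wrist_force: [0.1, 0.7, -5.0]
grip_width: 0.0215
gripper_force: 45.0
```

```bash
python3 st.py
```

```text
tcp port [ 0.0018 -0.0009  0.0616] orig z -0.0322 F [-1.8  0.6 -4.6] M [0.48 1.19 0.01]
[[-1.0, -0.0, 0.005], [-0.0, 1.0, -0.002], [-0.005, -0.002, -1.0]]
```

Emit:
{"name": "jog_arm", "arguments": {"increments": {"deltas": [[0,0,0.3,0,0,0],[0,0,0.6,0,0,0],[0,0,0.85,0,0,0],[0,0,0.85,0,0,0]]}}}

```text
clock: 15.65
tool_pos: [0.5116, -0.0291, 0.2113]
orientation: [[-0.875, -0.248, 0.415], [-0.225, 0.969, 0.105], [-0.428, -0.002, -0.904]]
wrist_force: [-5.4, 1.6, 1.6]
grip_width: 0.0215
gripper_force: 45.0
```

```bash
python3 st.py
```

```text
tcp port [ 0.0027 -0.0008  0.0454] orig z -0.0484 F [-3.7  2.8  3.5] M [ 1.04  1.73 -0.02]
[[-1.0, -0.0, 0.006], [-0.0, 1.0, -0.002], [-0.006, -0.002, -1.0]]
```

Add to st.py:
```python
import sys
goal(o+P@[0,0,float(sys.argv[1]) if len(sys.argv)>1 else l[2]],tool(-P[:,2],P[:,1]))
```

```bash
python3 st.py .042
```

```text
tcp port [ 0.0027 -0.0008  0.0454] orig z -0.0484 F [-3.7  2.8  3.5] M [ 1.04  1.73 -0.02]
[[-1.0, -0.0, 0.006], [-0.0, 1.0, -0.002], [-0.006, -0.002, -1.0]]
GOAL d [0.0027 0.0008 0.0034] rv [-0.002   0.0062  0.0005] |d| 0.004 |rv| 0.007
```

Emit:
{"name": "jog_arm", "arguments": {"increments": {"deltas": [[0.1,0.04,0.05,0,-0.006,0],[0.125,0.04,0.125,0,-0.006,0],[0.125,0.04,0.125,0,-0.006,0]]}}}

```text
clock: 15.95
tool_pos: [0.5113, -0.029, 0.2096]
orientation: [[-0.871, -0.247, 0.424], [-0.224, 0.969, 0.105], [-0.436, -0.003, -0.9]]
wrist_force: [-4.8, 1.0, 7.7]
grip_width: 0.0217
gripper_force: 45.0
```

```bash
python3 st.py .042
```

```text
tcp port [ 0.0017 -0.0007  0.044 ] orig z -0.0498 F [-0.7  2.1  8.9] M [ 0.75  1.25 -0.04]
[[-1.0, -0.0, 0.015], [-0.0, 1.0, -0.004], [-0.015, -0.004, -1.0]]
GOAL d [0.0018 0.0007 0.002 ] rv [-0.0035  0.0154  0.0003] |d| 0.003 |rv| 0.016
```

Emit:
{"name": "jog_arm", "arguments": {"increments": {"deltas": [[0.05,0.025,0.05,-0.0035,0.012,0],[0.05,0.025,0.1,-0.0035,0.012,0],[0.05,0.025,0.1,-0.0035,0.012,0]]}}}

```text
clock: 16.25
tool_pos: [0.5122, -0.0289, 0.2085]
orientation: [[-0.875, -0.249, 0.415], [-0.225, 0.969, 0.105], [-0.428, -0.001, -0.904]]
wrist_force: [-3.9, -0.3, 9.0]
grip_width: 0.0218
gripper_force: 45.0
```

```bash
python3 st.py .042
```

```text
tcp port [ 0.0021 -0.0008  0.0426] orig z -0.0512 F [0.3 0.7 9.7] M [ 0.45  0.48 -0.  ]
[[-1.0, -0.0, 0.006], [-0.0, 1.0, -0.001], [-0.006, -0.001, -1.0]]
GOAL d [0.0021 0.0008 0.0006] rv [-0.0011  0.0057  0.0004] |d| 0.002 |rv| 0.006
```

Emit:
{"name": "jog_arm", "arguments": {"increments": {"deltas": [[0,0,0.05,0,0.003,0.1],[0,0,0.05,0,0,0.25],[0.015,-0.025,0.05,0,0,0.4],[0.015,-0.025,0.05,0,0,0.55],[0.025,-0.05,0.05,0,0,0.7],[0.035,-0.05,0.05,0,0,0.85],[0.05,-0.06,0.05,0,0,1],[0.06,-0.07,0.05,0,0,1.15],[0.07,-0.075,0.05,0,0,1.3],[0.08,-0.075,0.05,0,0,1.45],[0.08,-0.075,0.05,0,0,1.575],[0.08,-0.075,0.05,0,0,1.575]]}}}

```text
clock: 17.45
tool_pos: [0.51, -0.0312, 0.2054]
orientation: [[-0.241, 0.879, 0.411], [0.971, 0.217, 0.105], [0.003, 0.424, -0.905]]
wrist_force: [-8.2, -1.5, 7.9]
grip_width: 0.0216
gripper_force: 45.0
```

```bash
python3 st.py
```

```text
tcp port [-0.0016 -0.0025  0.041 ] orig z -0.0528 F [-4.1  0.6 10.7] M [ 0.34  1.69 -0.03]
[[0.009, 1.0, 0.002], [1.0, -0.009, -0.001], [-0.001, 0.002, -1.0]]
GOAL d [0.0025 0.0016 0.    ] rv [ 7.0000e-04  2.4000e-03 -1.5796e+00] |d| 0.003 |rv| 1.58
```

To row units: -0.011 m is -0.55, -0.012 m is -0.6.

Emit:
{"name": "jog_arm", "arguments": {"increments": {"deltas": [[0,0,-0.2,0,0,0],[0,0,-0.4,0,0,0],[0,0,-0.55,0,0,0],[0,0,-0.6,0,0,0],[0,0,-0.6,0,0,0]]}}}

```text
clock: 17.95
tool_pos: [0.5055, -0.0323, 0.2149]
orientation: [[-0.244, 0.878, 0.412], [0.97, 0.221, 0.105], [0.001, 0.425, -0.905]]
wrist_force: [12.0, -2.4, -12.6]
grip_width: 0.0216
gripper_force: 45.0
```

```bash
python3 st.py
```

```text
tcp port [-0.0018 -0.0025  0.0515] orig z -0.0423 F [  4.6  -5.3 -16.1] M [-0.91 -0.41  0.12]
[[0.004, 1.0, 0.002], [1.0, -0.004, -0.001], [-0.001, 0.002, -1.0]]
GOAL d [0.0025 0.0018 0.    ] rv [ 1.3000e-03  2.5000e-03 -1.5752e+00] |d| 0.003 |rv| 1.575
```

To row units: 0.002 m is 0.1.

Emit:
{"name": "jog_arm", "arguments": {"increments": {"deltas": [[0,0,0.1,0,0,0],[0,0,0.1,0,0,0]]}}}

```text
clock: 18.15
tool_pos: [0.506, -0.0316, 0.2138]
orientation: [[-0.245, 0.878, 0.411], [0.969, 0.221, 0.105], [0.002, 0.424, -0.906]]
wrist_force: [-3.1, -1.6, 4.5]
grip_width: 0.0217
gripper_force: 45.0
```

```bash
python3 st.py
```

```text
tcp port [-0.0017 -0.0019  0.0503] orig z -0.0435 F [-1.2 -0.8  5.5] M [-0.22  0.77  0.04]
[[0.004, 1.0, 0.002], [1.0, -0.004, 0.0], [0.0, 0.002, -1.0]]
GOAL d [0.0019 0.0017 0.    ] rv [ 1.4000e-03  1.4000e-03 -1.5747e+00] |d| 0.003 |rv| 1.575
```

Emit:
{"name": "jog_arm", "arguments": {"increments": {"deltas": [[0,0,0,0,0,0],[0,0,0,0,0,0],[0,0,0,0,0,0],[0,0,-1.5,0,0,0],[0,0,-3.5,0,0,0],[0,0,-5.5,0,0,0],[0,0,-5.5,0,0,0]]}, "jaw": 0.05}}

```text
clock: 18.85
tool_pos: [0.4616, -0.0448, 0.3153]
orientation: [[-0.243, 0.879, 0.411], [0.97, 0.219, 0.105], [0.003, 0.424, -0.906]]
wrist_force: [0.6, 0.1, 0.8]
grip_width: 0.0498
gripper_force: 0.0
```

Run:
```python
from h import *
o,P=portframe([.5276,-.0241,.169],np.radians(14.3))
ci=env.camera_info('wrist');p,d=env.snapshot('wrist');cv2.imwrite('pics/w4.png',p[:,:,::-1]);W=cloud(d,ci);H=hsv(p);L=(W-o)@P
m=(np.hypot(L[...,0],L[...,1])<.062)
blue=m&(H[...,0]>95)&(H[...,0]<125)&(H[...,1]>100)
for nm,k in [('rim',m&(L[...,2]>.018)&(L[...,2]<.03)&(H[...,2]<70)),('cap',blue&(L[...,2]>.03)&(L[...,2]<.055)),('bar',blue&(L[...,2]>.065)&(L[...,2]<.09))]:
    q=L[k];print(nm,k.sum(),np.median(q[:,2]),cv2.minAreaRect((q[:,:2]*1000).astype('f4')),cv2.minEnclosingCircle((q[:,:2]*1000).astype('f4')))
```

```text
rim 3178 0.02541976728571622 ((-1.807464599609375, 2.3279037475585938), (114.41393280029297, 113.32295989990234), 89.86781311035156) ((-2.05702543258667, 2.4096450805664062), 57.89240646362305)
cap 3417 0.04735482358066073 ((-1.2710342407226562, 3.745697021484375), (75.9488525390625, 78.48633575439453), 89.78280639648438) ((-1.3966212272644043, 2.5045697689056396), 39.86656188964844)
bar 1858 0.07906145609270054 ((-1.822737693786621, 2.760042190551758), (21.449392318725586, 64.98596954345703), 0.312071830034256) ((-0.6658893823623657, 2.595914840698242), 33.34369659423828)
```

View pics/w4.png

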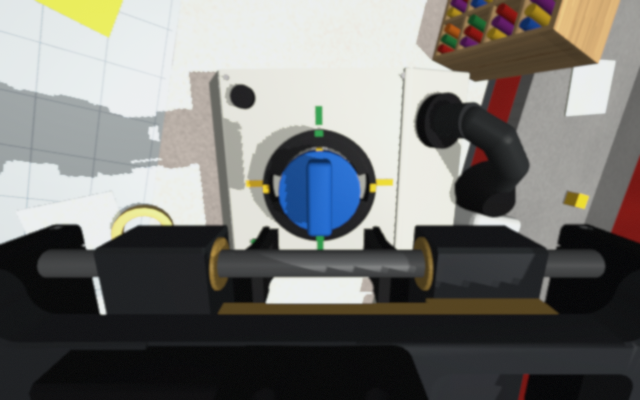

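The blue bar at px (319,200) points at the green marks. The cap height equals the locked value measured for the spent cartridge, so it is locked. I'll check the tray once, then hand in.

Run:
```python
from h import *
ci=env.camera_info('top');p,d=env.snapshot('top');W=cloud(d,ci)
m=np.hypot(W[...,0]-.433,W[...,1]-.345)<.065
for lo,hi in((.075,.1),(.11,.14)):
    q=W[m&(W[...,2]>lo)&(W[...,2]<hi)];print(len(q),np.median(q,0),q[:,2].std(),cv2.minEnclosingCircle((q[:,:2]*1000).astype('f4')))
s=env.sense();print(s['clock'],s['wrist_force'],np.abs(s['joint_velocities']).max());env.close_job()
```

```text
427 [0.4303239  0.33433169 0.0889896 ] 0.003385043897338377 ((437.0259094238281, 339.4045104980469), 40.423336029052734)
200 [0.4363983  0.33882107 0.12060707] 0.0030391346831912525 ((436.0023193359375, 339.8955993652344), 33.241737365722656)
18.95 [ 0.35208542  0.26768889 -0.3520924 ] 0.06289357944577657
the job is handed in; nothing more can be done
```

The filter is changed and the job was handed in at about 19 s: the fresh cartridge measured as locked at the green marks, and the spent one stands upright in the tray, about 6 mm off its centre.

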